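Change drawplates at the jeweller's bench

TASK

Change over the wire-drawing plates: lift the used plate with the red ends out of the opened vise, stand it on edge in the free slot of the wooden rack, fully down and about centred end to end, and let it go. Then draw the plate with the yellow ends up out of its slot and present it to the lamp: at least 20 cm above the bench, long edges level, tipped about its length from upright at least halfway towards flat so that one face looks up. Finish while still holding it there, still and touching nothing else, and leave the other plates and everything else where they are.

Things in the scene. Friction and masses are not known exactly. Their poses are not given: they have to be found in the camera images.
- plate_red: steel drawplate with two rows of round holes, 170 long x 50 high x 6 mm thick, about 0.4 kg, its ends painted red. Origin: middle of its lower long edge; x through its thickness, y along its length, z towards its upper long edge. The used one: at the start it stands loosely on edge in the opened vise, 22 mm of it above the jaws.
- plate_yellow: dark steel drawplate with two rows of square holes, 170 long x 50 high x 6 mm thick, about 0.4 kg, its ends painted yellow. Origin: middle of its lower long edge; x through its thickness, y along its length, z towards its upper long edge. The wanted one: at the start it stands on edge in a slot of the rack.
- plate_yellow_mid (a point): centre of the yellow-ended plate, 25 mm above its lower edge.
- plate_blue: steel drawplate with two rows of round holes, 170 long x 50 high x 6 mm thick, about 0.4 kg, its ends painted blue. Origin: middle of its lower long edge; x through its thickness, y along its length, z towards its upper long edge. Stands in another slot and stays there.
- plate_green: steel drawplate with two rows of round holes, 170 long x 50 high x 6 mm thick, about 0.4 kg, its ends painted green. Origin: middle of its lower long edge; x through its thickness, y along its length, z towards its upper long edge. Stands in another slot and stays there.
- rack: fixed wooden rack, 190 (x) x 150 (y) mm, origin under its centre: 12 mm board with two comb rails along x, at y = -57 and +57 mm, 16 thick, tops 38 mm high. Four 10 mm wide slots (18 at the bevelled mouth) cut both at x = -66, -22, 22, 66 mm: three hold plates, one is free (varies). A plate stands along y in both rails, on the board, upper edge 62 mm high; finger room for |y| under 49 mm.
- vise: fixed blue bench vise, origin under its centre on the bench. Jaws 80 mm long along y, standing open 10 mm across x = 0, tops 115 mm high; the plate stands between them on the slide, 87 mm high. Screw and tommy bar at x = -112 mm, up to 99 mm high. Do not operate it.
- hammer: loose hammer lying on the bench; origin under its middle. Bystander.
- brush: loose hand brush with yellow handle, lying; origin under its middle. Bystander.
- tape: loose roll of tape, 84 mm across, 19 high, lying flat; origin centre of underside. Bystander.
- jar: loose closed glass jar, 66 mm across, 85 high; origin centre of underside. Bystander.
- bench_block: loose square steel block, 75 x 75 x 22 mm; origin centre of underside. Bystander.
- mandrel: loose tapered steel ring mandrel, 300 mm long, up to 31 mm thick, lying; origin under its middle. Bystander.
Mind the look-alikes: they are no part of the job. Leave any purple look-alike of the plate_red alone.

How it is judged:
By the outcome, as a careful person would: the job done as asked, in the order asked, and still so for the second after the job is handed in, while the arm keeps its last pose, push and grip.
It also fails if it takes over 48 s, if anything falls off the work surface, if the arm or the gripper's body presses on something with over 40 N, if the wrist force passes 120 N, or if a joint passes its speed limit or range.

ROBOT

A 6-joint arm with a two-finger parallel gripper is mounted at the origin on the work surface. World frame = base frame: x ahead of the robot, y to its left, z up, the work surface at z = 0. Lengths are in m, angles in rad, forces in N, time in s.
With the tool pointing down it reaches from about 0.35 to 0.925 m from the base axis. Payload 6.4 kg.
Tool frame: the origin (TCP) lies midway between the tips of the shut fingers; the grasp point (between the pads) lies 19 mm behind it; z points along the fingers, y is the line along which they close (so a half turn about z gives the same grasp; the last joint's range is limited). The gripper opens to 85 mm and grips with 20 to 120 N. Pads are 22 mm wide; open, the fingers measure 114 mm over their backs; the gripper's body (76 mm by 85 mm) begins 54 mm behind the grasp point. The pads swing forward as they close: fully open they stand 13 mm farther back than shut.
Start: joints at [-1.275, 0.245, 1.558, -0, 1.339, -0.174], TCP at [0.294, -0.58, 0.231] pointing down, gripper open.
Joint ranges: [-3.13, 3.13], [-1.02, 2.26], [0.13, 2.54], [-0.95, 4.09], [0.21, 2.88], [-2.74, 2.74]. Speed limits (rad/s): [2.57, 2.57, 3.14, 3.14, 3.14, 3.14].

INTERFACE

Orientations are given as a unit quaternion [w, x, y, z].
In Python, from station import arm gives the robot as it stands.
- The arm moves only by the shell command python3 -m creep 'ROWS'. ROWS is a JSON object of lists of equal length, an entry for each row: "jaw": the closure, from 0 (fully open) to 1 (shut); "linear": the shift along the tool's x, y, z scaled (see below), a list of three; "rot": the turn, a rotation vector about the tool's x, y, z scaled (see below), a list of three. In form: {"jaw": [jaw, ...], "linear": [[x, y, z], ...], "rot": [[ax, ay, az], ...]}. A call has 1 to 20 rows; each row is the pose to reach, as a shift and turn from the pose commanded when the call began, along the tool's axes at that moment; what a row does not reach only later rows make up. The controller multiplies each number of a shift by 120 mm and each number of a turn by 0.5 rad. A row lasts 1/10 s, in which the tool goes at most 50 mm and 8.59 degrees, less where a joint would pass 70% of its speed; a pose out of reach is approached as far as the arm can. A call with a number of a shift or a turn outside -1 to 1 is refused whole. A call with a gripper value outside its range is refused whole. The fingers move at their own pace and stop on an object; the grip force is fixed at half the most. Time passes only in rows, so rows that repeat a pose let the fingers close. It gives the time, the measured TCP pose, the force, the opening and the grip force at its end, in the units of the state.
- arm.state(): the state, without advancing time (a new reading comes with each control period).
- arm.snapshot(name): name is "scene" or "top"; returns the picture (480x640x3 uint8, red, green, blue); there is no depth.
- arm.camera_model(name): a dict with "K" (3x3 intrinsics, pixels), "eye" and "attitude" of the camera in the world. Camera axes: x right, y up, looking along -z (the intrinsics and any distortion apply to the point x, -y, -z); pixel columns grow to the right and rows downward; lengths in m; the calibration is good to about 2 mm. A picture is of the moment at which its call begins. camera_model takes no time and is no camera call.
- arm.close_job(): hands the job in; it is judged then, once.
Trained networks look in the newest picture that a camera, given by its name, has taken for a name from the list of things; names that differ only in an ending like _2 or _b are one class to them, and where a whole thing is asked for, a point or a joint stands for the part that bears it (a point fixed in the world has none). Each returns a list of dicts, best first, with "conf" (0 to 1); they miss things now and then, are a little off and sometimes report something else, mostly with a low value. They report only what shows in the picture. A call takes as long as a camera call. They do not tell look-alikes from the thing itself.
- arm.spot_in(camera, query): "uv" ([column, row] in pixels, amid what is visible of it).
- arm.regions_of(camera, query): "pixels" (480x640 bool, what is visible of it) and "uv" ([column, row] in pixels, amid what is visible of it).
The state is a dict: "clock": time; "joint_positions": joint angles; "joint_velocities": joint speeds; "joint_torque": joint torques, N m; "ee_pos": TCP position; "eef_rot": TCP orientation; "force": force on the tool from outside, world axes, zero at the start; "ft_torque": the same for the moment, N m; "finger_gap": finger opening in m; "grasp_force": force on a finger pad.
Only numpy, scipy, OpenCV 4.12 (cv2) and the standard library are available. Lean on these libraries where they do the work, as an engineer would, in place of code of your own. Each camera call takes 0.05 s, during which the arm holds its last target. There are 200 camera calls.

## Working session

There is one attempt and no reset: what is moved stays moved. The work goes in short steps, Python scripts to look and compute and a shell command to move; the robot and the scene stay as the last step left them, time stands still between calls to the robot, and variables do not carry over. Pictures are saved under pics/ and viewed, at most 10 in all, crops included, and the job is handed in when it is done.

```bash
mkdir -p pics; ls
python3 - <<'E'
from station import arm
import cv2
for n in ("scene","top"):
    cv2.imwrite(f"pics/{n}0.png",arm.snapshot(n)[:,:,::-1]); print(n,arm.camera_model(n))
s=arm.state(); print({k:s[k] for k in("clock","ee_pos","eef_rot","finger_gap","force")})
for n in ("scene","top"):
    for q in ("plate_red","plate_yellow","plate_blue","plate_green","rack","vise"):
        print(n,q,[(r["uv"],round(r["conf"],2)) for r in arm.spot_in(n,q)])
E
```

```text
pics
scene {'K': array([[618.90510838,   0.        , 317.03583164],
       [  0.        , 618.90510838, 230.19113015],
       [  0.        ,   0.        ,   1.        ]]), 'eye': array([ 1.12099689, -0.92384806,  1.34725406]), 'attitude': array([0.9010973 , 0.31549101, 0.0952092 , 0.28182316])}
top {'K': array([[601.53336095,   0.        , 317.9515636 ],
       [  0.        , 601.53336095, 243.17398832],
       [  0.        ,   0.        ,   1.        ]]), 'eye': array([ 0.3077084 , -0.06961365,  1.80133062]), 'attitude': array([-0.69962676, -0.04559789,  0.04087976,  0.71187926])}
{'clock': 0.1, 'ee_pos': array([ 0.29410864, -0.5791041 ,  0.23030534]), 'eef_rot': array([-8.62290616e-04,  9.72539609e-01,  2.32735825e-01, -4.53409709e-05]), 'finger_gap': 0.08556251028579985, 'force': array([-0.50587462, -0.26915549, -0.16516302])}
scene plate_red [([347.8, 230.2], 0.97), ([250.8, 253.8], 0.82), ([110.1, 336.0], 0.58)]
scene plate_yellow [([372.4, 177.0], 0.62)]
scene plate_blue [([346.4, 167.3], 0.8)]
scene plate_green [([382.5, 185.5], 0.57)]
scene rack [([361.7, 175.7], 0.66)]
scene vise [([251.8, 263.5], 0.96)]
top plate_red [([297.1, 214.1], 0.81), ([163.9, 302.2], 0.56), ([386.2, 255.5], 0.49)]
top plate_yellow [([232.1, 235.2], 0.5), ([424.4, 190.3], 0.46)]
top plate_blue [([228.8, 265.3], 0.68), ([306.3, 290.6], 0.15)]
top plate_green [([232.8, 221.8], 0.75), ([436.0, 270.1], 0.66)]
top rack [([236.0, 246.8], 0.67)]
top vise [([385.2, 260.3], 0.85)]
```

View pics/scene0.png

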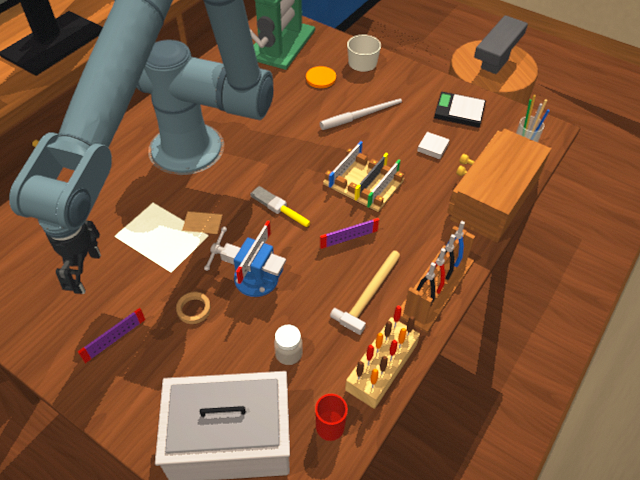

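View pics/top0.png

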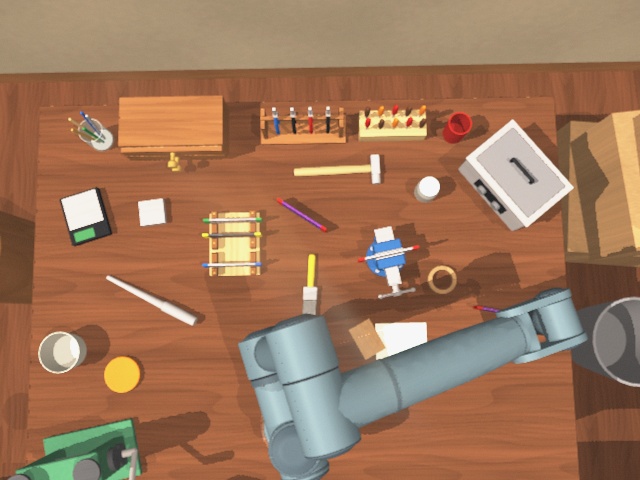

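The scene picture shows red-ended things at (250,253) in the vise, plus purple look-alikes at (348,233) and (112,335). In the top picture these are at (388,254), (300,214) and (490,309). By the description I choose the one in the vise. In the rack (top picture) green is at row 220, yellow at 235, a slot looks free at about 250, and blue is at 265. I check this with a close crop.

```bash
cat > h.py <<'E'
from station import arm
import numpy as np, cv2
from scipy.spatial.transform import Rotation as R
def rot(q): return R.from_quat([q[1],q[2],q[3],q[0]])
def ray(n,uv,z):
    c=arm.camera_model(n); d=np.linalg.inv(c["K"])@[uv[0],uv[1],1]; d=rot(c["attitude"]).apply([d[0],-d[1],-d[2]])
    e=np.array(c["eye"]); return e+d*(z-e[2])/d[2]
def proj(n,p):
    c=arm.camera_model(n); q=rot(c["attitude"]).inv().apply(np.array(p)-c["eye"]); q=np.array([q[0],-q[1],-q[2]]); u=c["K"]@q; return u[:2]/u[2]
def blobs(img,col,box,amin=2):
    h=cv2.cvtColor(img,cv2.COLOR_RGB2HSV); H,S,V=h[...,0],h[...,1],h[...,2]
    m={"red":((H<6)|(H>174))&(S>170)&(V>90),"yellow":(H>22)&(H<34)&(S>190)&(V>110),"blue":(H>104)&(H<125)&(S>130)&(V>70),"green":(H>45)&(H<85)&(S>120)&(V>60)}[col].astype(np.uint8)
    x0,y0,x1,y1=box; k=np.zeros_like(m);k[y0:y1,x0:x1]=m[y0:y1,x0:x1]
    n,_,st,c=cv2.connectedComponentsWithStats(k); return [(st[i].tolist(),c[i].round(1).tolist()) for i in range(1,n) if st[i][4]>=amin]
E
python3 - <<'E'
from h import *
t=arm.snapshot("top"); s=arm.snapshot("scene")
def crop(i,b,k): return cv2.resize(i[b[1]:b[3],b[0]:b[2]],None,fx=k,fy=k,interpolation=cv2.INTER_CUBIC)
a=crop(t,(350,215,450,305),4);b=crop(t,(190,200,290,290),4);c=crop(s,(200,205,300,305),4)[:240];d=crop(s,(315,130,415,220),4)[:240]
im=np.vstack([np.hstack([a,b])[:360],np.hstack([c,d])]); cv2.imwrite("pics/crop1.png",im[:,:,::-1])
for n,i,bv,br in(("top",t,(350,215,450,305),(190,200,290,290)),("scene",s,(225,205,300,300),(315,130,415,220))):
    print(n,"red",blobs(i,"red",bv)); 
    for q in("yellow","blue","green"): print(n,q,blobs(i,q,br))
E
```

```text
top red [([413, 245, 7, 5, 25], [415.8, 246.9]), ([358, 257, 6, 5, 24], [360.7, 259.3])]
top yellow []
top blue [([203, 264, 5, 3, 12], [204.8, 265.0])]
top green [([203, 219, 5, 3, 10], [205.3, 219.7]), ([256, 218, 5, 2, 10], [258.0, 218.5])]
scene red [([265, 221, 6, 16, 45], [267.9, 226.8]), ([236, 267, 7, 16, 79], [239.3, 274.3])]
scene yellow [([383, 152, 5, 13, 33], [385.2, 157.5]), ([355, 185, 6, 15, 66], [357.0, 191.5])]
scene blue [([359, 142, 3, 10, 19], [360.2, 146.1]), ([329, 172, 5, 15, 58], [331.0, 179.0])]
scene green [([396, 160, 4, 11, 21], [397.8, 164.3]), ([367, 192, 6, 16, 56], [369.6, 199.1])]
```

View pics/crop1.png

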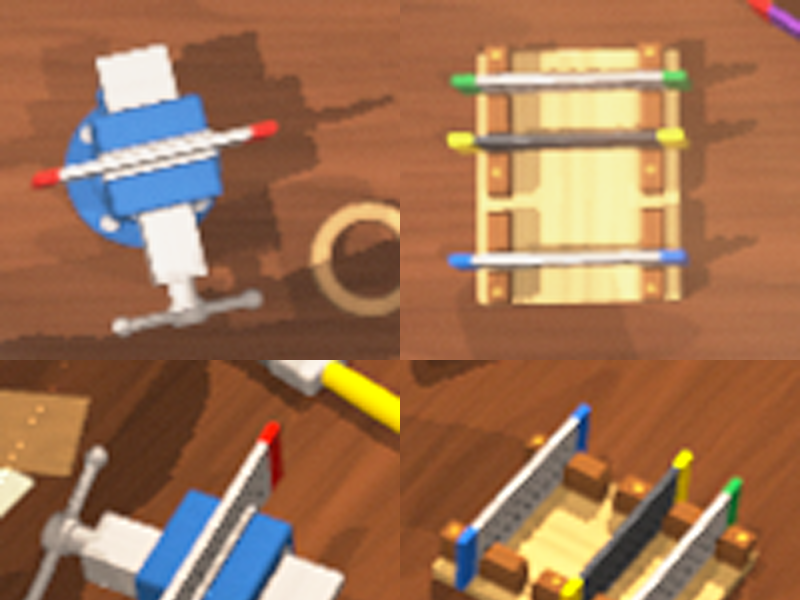

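The crop confirms a steel plate with red ends in the vise at top (388,253). The dark yellow-ended plate is in slot row 235, and the free slot is at row ~250 between yellow and blue.

Run:
```python
from h import *
acc={}
for k in range(3):
    t=arm.snapshot("top")
    h=cv2.cvtColor(t,cv2.COLOR_RGB2HSV).astype(int)
    print(t[235,200:212].tolist() if k==0 else "")
def show(q,a,b,z,n="top"):
    A,B=ray(n,a,z),ray(n,b,z); d=B-A
    print(q,n,"mid",((A+B)/2).round(4),"len",np.linalg.norm(d).round(4),"yaw of y axis",np.degrees(np.arctan2(d[1],d[0])).round(2))
show("red",(415.8,246.9),(360.7,259.3),.137)
show("green",(258,218.6),(205.3,219.7),.062)
show("yellow",(190+(670-400)/4,200+137/4),(190+(461-400)/4,200+140/4),.062)
show("blue",(190+(674-400)/4,200+257/4),(204.8,265),.062)
show("slot",(190+(655-400)/4,200+200/4),(190+(500-400)/4,200+204/4),.035)
# scene: top ends
show("red",(239.3,274.3),(267.9,226.8),.120,"scene")
show("yellow",(357,191.5),(385.2,157.5),.04,"scene")
show("green",(369.6,199.1),(397.8,164.3),.04,"scene")
show("blue",(331,179),(360.2,146.1),.04,"scene")
for q in ("rack","vise"):
    for n in("top","scene"):
        r=arm.regions_of(n,q)
        if r:
            m=r[0]["pixels"]; print(q,n,r[0]["conf"],m.sum(),cv2.minAreaRect(np.argwhere(m)[:,::-1].astype(np.float32)))
s=arm.state(); print(s["clock"],s["ee_pos"],rot(s["eef_rot"]).as_matrix().round(3).tolist())
```

```text
[[158, 96, 63], [169, 121, 65], [241, 237, 77], [247, 247, 85], [247, 246, 81], [246, 246, 82], [246, 246, 81], [238, 237, 85], [173, 164, 102], [127, 118, 112], [126, 117, 112], [128, 120, 116]]


red top mid [ 0.4812 -0.2552  0.137 ] len 0.1573 yaw of y axis 101.71
green top mid [0.5972 0.1919 0.062 ] len 0.1546 yaw of y axis 90.17
yellow top mid [0.5514 0.1927 0.062 ] len 0.1528 yaw of y axis 89.8
blue top mid [0.4634 0.1919 0.062 ] len 0.1561 yaw of y axis 89.8
slot top mid [0.5076 0.1879 0.035 ] len 0.1147 yaw of y axis 90.47
red scene mid [ 0.4808 -0.2566  0.12  ] len 0.1586 yaw of y axis 101.89
yellow scene mid [0.5489 0.1982 0.04  ] len 0.1634 yaw of y axis 91.38
green scene mid [0.5936 0.1947 0.04  ] len 0.1643 yaw of y axis 91.19
blue scene mid [0.4616 0.1965 0.04  ] len 0.1638 yaw of y axis 91.16
rack top 0.56 2558 ((234.0, 243.5), (65.0, 50.0), 90.0)
rack scene 0.87 1558 ((363.61700439453125, 178.63992309570312), (70.77632904052734, 45.37813186645508), 28.300756454467773)
vise top 0.98 1682 ((386.04888916015625, 262.73486328125), (71.25977325439453, 38.46162414550781), 72.80146026611328)
vise scene 0.71 2238 ((244.74139404296875, 264.89654541015625), (74.83522033691406, 54.59442901611328), 21.801406860351562)
1.15 [ 0.29426399 -0.57960486  0.23131706] [[0.892, 0.453, 0.0], [0.453, -0.892, -0.0], [-0.0, 0.0, -1.0]]
```

```bash
cat >> h.py <<'E'
def delta(p,yaw_ty,tilt=0):
    """units from measured pose to TCP p, tool down, tool y heading yaw_ty deg"""
    s=arm.state(); C=rot(s["eef_rot"]); a=np.radians(yaw_ty)
    y=np.array([np.cos(a),np.sin(a),0]); z=np.array([0,0,-1.]); T=R.from_matrix(np.c_[np.cross(y,z),y,z])
    print("t",round(s["clock"],2),"pos",s["ee_pos"].round(4),"gap",round(s["finger_gap"],4),"grip",round(s["grasp_force"],1),"F",s["force"].round(1),"q",s["joint_positions"].round(2))
    print("lin",(C.inv().apply(np.array(p)-s["ee_pos"])/.12).round(3),"rot",((C.inv()*T).as_rotvec()/.5).round(3))
E
python3 -c "
from h import *
delta([.481,-.2555,.2],11.75)"
```

```text
t 1.15 pos [ 0.2943 -0.5796  0.2313] gap 0.0855 grip 0.0 F [0.1 0.1 0.5] q [-1.28  0.25  1.56 -0.    1.34 -0.17]
lin [ 2.61  -1.704  0.261] rot [ 0.     0.    -2.612]
```

```bash
python3 -m creep '{"jaw":[0.3,0.3,0.3,0.3,0.3,0.3,0.3],"linear":[[0.1,-0.07,0],[0.3,-0.2,0],[0.5,-0.33,0],[0.7,-0.47,0],[0.87,-0.58,0],[0.97,-0.65,0],[1,-0.67,0]],"rot":[[0,0,-0.1],[0,0,-0.3],[0,0,-0.5],[0,0,-0.7],[0,0,-0.85],[0,0,-0.95],[0,0,-1]]}'
python3 -c "
from h import *
delta([.481,-.2555,.2],11.75)"
```

```text
clock: 1.85
ee_pos: [0.3655, -0.4526, 0.2314]
eef_rot: [0.0, 0.884, 0.467, -0.0]
force: [-0.3, -0.8, -0.5]
finger_gap: 0.06
grasp_force: 0.0
t 1.85 pos [ 0.3655 -0.4526  0.2314] gap 0.06 grip 0.0 F [-0.3 -0.8 -0.5] q [-1.09  0.09  1.74 -0.    1.32 -0.49]
lin [ 1.9   -0.13   0.261] rot [ 0.     0.    -1.607]
```

```bash
python3 -m creep '{"jaw":[0.3,0.3,0.3,0.3,0.3,0.3,0.3],"linear":[[0.1,0,0],[0.3,0,0],[0.5,0,0],[0.7,0,0],[0.87,-0.05,0],[0.97,-0.05,0],[1,-0.05,0]],"rot":[[0,0,-0.1],[0,0,-0.3],[0,0,-0.5],[0,0,-0.7],[0,0,-0.85],[0,0,-0.95],[0,0,-1]]}'
python3 -c "
from h import *
delta([.481,-.2555,.2],11.75)"
```

```text
clock: 2.55
ee_pos: [0.4281, -0.3511, 0.2314]
eef_rot: [0.0, 0.741, 0.671, -0.0]
force: [-0.5, -0.6, -0.2]
finger_gap: 0.0596
grasp_force: 0.0
t 2.55 pos [ 0.4281 -0.3511  0.2314] gap 0.0596 grip 0.0 F [-0.5 -0.6 -0.2] q [-0.89  0.02  1.81 -0.    1.32 -0.79]
lin [0.837 0.359 0.261] rot [ 0.     0.001 -0.609]
```

```bash
python3 -m creep '{"jaw":[0.3,0.3,0.3,0.3,0.3,0.3,0.3,0.3],"linear":[[0.1,0.04,0],[0.3,0.12,0],[0.5,0.2,0.1],[0.7,0.28,0.2],[0.8,0.33,0.25],[0.837,0.359,0.26],[0.837,0.359,0.26],[0.837,0.359,0.26]],"rot":[[0,0,-0.1],[0,0,-0.3],[0,0,-0.4],[0,0,-0.5],[0,0,-0.58],[0,0,-0.609],[0,0,-0.609],[0,0,-0.609]]}'
python3 - <<'E'
from h import *
delta([.481,-.2555,.118],11.75)
t=arm.snapshot("top"); s=arm.snapshot("scene")
a=cv2.resize(t[215:305,350:450],None,fx=4,fy=4,interpolation=cv2.INTER_CUBIC)
b=cv2.resize(s[200:300,200:300],None,fx=4,fy=4,interpolation=cv2.INTER_CUBIC)[:360]
cv2.imwrite("pics/pre.png",np.hstack([a,b])[:,:,::-1])
E
```

```text
clock: 3.35
ee_pos: [0.4809, -0.2567, 0.2008]
eef_rot: [0.001, 0.632, 0.775, -0.0]
force: [-0.6, -0.3, 0.1]
finger_gap: 0.0597
grasp_force: 0.0
t 3.35 pos [ 0.4809 -0.2567  0.2008] gap 0.0597 grip 0.0 F [-0.6 -0.3  0.1] q [-0.7   0.03  1.85 -0.    1.26 -0.9 ]
lin [0.01  0.002 0.69 ] rot [ 0.001  0.002 -0.005]
```

View pics/pre.png

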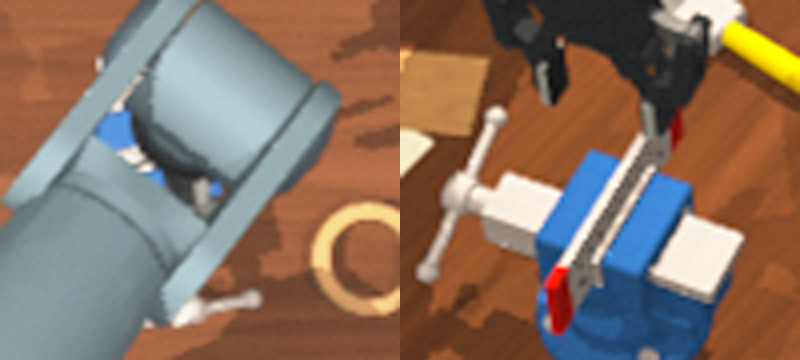

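The fingers straddle the red plate (crop right, ~(610,150)), so I descend and close.

```bash
python3 -m creep '{"jaw":[0.5,0.6,0.6,0.6,0.6,0.6,0.7,0.8,0.9,1,1,1,1,1],"linear":[[0.01,0,0.1],[0.01,0,0.25],[0.01,0,0.4],[0.01,0,0.55],[0.01,0,0.65],[0.01,0,0.68],[0.01,0,0.68],[0.01,0,0.68],[0.01,0,0.68],[0.01,0,0.68],[0.01,0,0.68],[0.01,0,0.68],[0.01,0,0.68],[0.01,0,0.68]],"rot":[[0,0,0],[0,0,0],[0,0,0],[0,0,0],[0,0,0],[0,0,0],[0,0,0],[0,0,0],[0,0,0],[0,0,0],[0,0,0],[0,0,0],[0,0,0],[0,0,0]]}'
python3 -c "
from h import *
delta([.481,-.2555,.118],11.75)"
```

```text
clock: 4.85
ee_pos: [0.4806, -0.255, 0.1196]
eef_rot: [0.0, 0.632, 0.775, -0.001]
force: [-4.2, -0.6, 5.5]
finger_gap: 0.0041
grasp_force: 60.1
t 4.85 pos [ 0.4806 -0.255   0.1196] gap 0.0041 grip 60.1 F [-4.2 -0.6  5.5] q [-0.7   0.13  1.91 -0.    1.1  -0.9 ]
lin [-0.004  0.003  0.013] rot [-0.001  0.002 -0.003]
```

```bash
python3 -m creep '{"jaw":[1,1,1,1,1,1,1,1,1,1],"linear":[[0,0,-0.05],[0,0,-0.15],[0,0,-0.25],[0,0,-0.4],[0,0,-0.55],[0,0,-0.7],[0,0,-0.85],[0,0,-0.93],[0,0,-0.95],[0,0,-0.95]],"rot":[[0,0,0],[0,0,0],[0,0,0],[0,0,0],[0,0,0],[0,0,0],[0,0,0],[0,0,0],[0,0,0],[0,0,0]]}'
python3 - <<'E'
from h import *
delta([.508,.1925,.2],.3)
s=arm.snapshot("scene")
print(blobs(s,"red",(200,150,300,270)), [proj("scene",[.4806+d*.08*-.204,-.255+d*.08*.979,.21]) for d in(-1,1)])
b=cv2.resize(s[140:300,180:320],None,fx=4,fy=4)[:600]
cv2.imwrite("pics/lift.png",b[:,:,::-1])
E
```

```text
clock: 5.85
ee_pos: [0.4805, -0.2544, 0.2325]
eef_rot: [0.0, 0.632, 0.775, 0.0]
force: [-0.4, 0.1, -4.6]
finger_gap: 0.0045
grasp_force: 58.8
t 5.85 pos [ 0.4805 -0.2544  0.2325] gap 0.0045 grip 58.8 F [-0.4  0.1 -4.6] q [-0.7  -0.01  1.83  0.    1.32 -0.9 ]
lin [3.601 0.977 0.271] rot [ 0.    -0.     0.397]
[([265, 191, 3, 3, 7], [266.0, 191.7]), ([232, 237, 7, 18, 90], [235.3, 245.6])] [array([235.82830248, 251.66338554]), array([266.34652872, 202.96057812])]
```

View pics/lift.png

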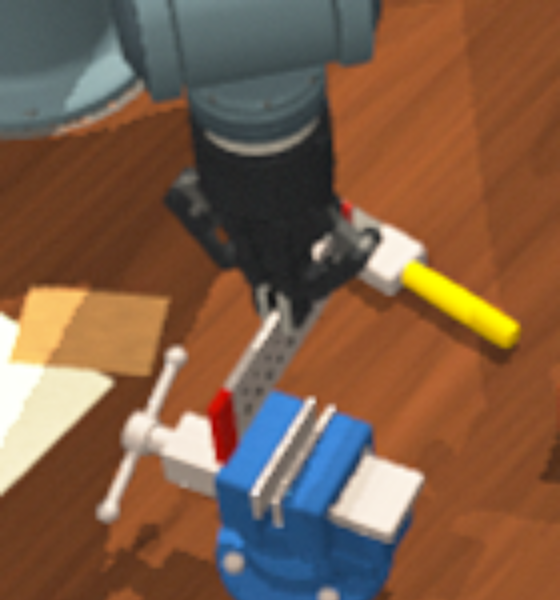

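The red plate hangs level and clear of the vise, with its near end at crop (222,425). I carry it to the rack.

```bash
for i in 1; do python3 -m creep '{"jaw":[1,1,1,1,1,1,1],"linear":[[0.08,0.02,0],[0.25,0.07,0],[0.45,0.12,0],[0.65,0.18,0],[0.83,0.22,0],[0.96,0.26,0],[1,0.27,0]],"rot":[[0,0,0],[0,0,0],[0,0,0],[0,0,0],[0,0,0],[0,0,0],[0,0,0]]}'; done
python3 -m creep '{"jaw":[1,1,1,1,1,1,1],"linear":[[0.08,0.02,0],[0.25,0.07,0],[0.45,0.12,0],[0.65,0.18,0],[0.83,0.22,0],[0.96,0.26,0],[1,0.27,0]],"rot":[[0,0,0],[0,0,0],[0,0,0],[0,0,0],[0,0,0],[0,0,0],[0,0,0]]}'
python3 -m creep '{"jaw":[1,1,1,1,1,1,1],"linear":[[0.08,0.02,0],[0.25,0.07,0],[0.45,0.12,0],[0.65,0.18,0],[0.83,0.22,0],[0.96,0.26,0],[1,0.27,0]],"rot":[[0,0,0],[0,0,0],[0,0,0],[0,0,0],[0,0,0],[0,0,0],[0,0,0]]}'
python3 -c "
from h import *
delta([.508,.1925,.12],.3)"
```

```text
clock: 6.6
ee_pos: [0.4875, -0.1282, 0.2315]
eef_rot: [-0.001, 0.631, 0.776, 0.0]
force: [-0.0, -0.4, -5.3]
finger_gap: 0.0045
grasp_force: 58.7
clock: 7.3
ee_pos: [0.4953, -0.0052, 0.2322]
eef_rot: [-0.0, 0.631, 0.776, -0.0]
force: [0.2, -0.9, -4.1]
finger_gap: 0.0045
grasp_force: 58.7
clock: 8.0
ee_pos: [0.503, 0.1186, 0.2324]
eef_rot: [-0.0, 0.631, 0.776, -0.0]
force: [0.5, -1.0, -4.8]
finger_gap: 0.0043
grasp_force: 58.8
t 8.0 pos [0.503  0.1186 0.2324] gap 0.0043 grip 58.8 F [ 0.5 -1.  -4.8] q [ 0.01 -0.07  1.89  0.    1.32 -0.19]
lin [0.594 0.166 0.937] rot [-0.    -0.     0.398]
```

```bash
python3 -m creep '{"jaw":[1,1,1,1,1,1,1,1,1,1],"linear":[[0.08,0.02,0],[0.2,0.06,0],[0.35,0.1,0],[0.5,0.14,0.1],[0.58,0.16,0.25],[0.594,0.166,0.4],[0.594,0.166,0.55],[0.594,0.166,0.65],[0.594,0.166,0.69],[0.594,0.166,0.69]],"rot":[[0,0,0.05],[0,0,0.15],[0,0,0.25],[0,0,0.35],[0,0,0.39],[0,0,0.4],[0,0,0.4],[0,0,0.4],[0,0,0.4],[0,0,0.4]]}'
python3 - <<'E'
from h import *
delta([.508,.1925,.1],.3)
t=arm.snapshot("top");s=arm.snapshot("scene")
print(blobs(t,"red",(190,190,290,300)),blobs(s,"red",(300,100,420,230)))
e=[(dy,z) for dy in(-.085,.085) for z in(.119,.169)]
for n in("top","scene"): print(n,[proj(n,[.508,.1925+dy,z]).round(1).tolist() for dy,z in e])
a=cv2.resize(t[200:290,190:290],None,fx=4,fy=4,interpolation=cv2.INTER_CUBIC)
b=cv2.resize(s[120:220,310:410],None,fx=4,fy=4,interpolation=cv2.INTER_CUBIC)
im=np.zeros((400,800,3),np.uint8); im[:360,:400]=a; im[:,400:]=b
cv2.imwrite("pics/over.png",im[:,:,::-1])
E
```

```text
clock: 9.0
ee_pos: [0.508, 0.1911, 0.1492]
eef_rot: [-0.0, 0.706, 0.708, -0.0]
force: [-0.8, -1.0, -4.8]
finger_gap: 0.0044
grasp_force: 58.7
t 9.0 pos [0.508  0.1911 0.1492] gap 0.0044 grip 58.7 F [-0.8 -1.  -4.8] q [ 0.15  0.09  1.9  -0.    1.16  0.15]
lin [0.012 0.001 0.41 ] rot [-0.002  0.001 -0.005]
[([277, 198, 6, 7, 25], [279.3, 200.6]), ([253, 243, 5, 3, 8], [254.6, 244.1])] [([373, 122, 2, 2, 4], [373.5, 122.5]), ([374, 133, 2, 3, 5], [374.6, 134.2]), ([343, 152, 5, 17, 69], [344.9, 160.0]), ([373, 218, 6, 12, 56], [375.4, 223.6])]
top [[258.5, 246.6], [256.6, 244.5], [198.3, 247.7], [194.5, 245.6]]
scene [[343.7, 167.7], [344.5, 154.6], [375.7, 133.1], [377.2, 119.9]]
```

View pics/over.png

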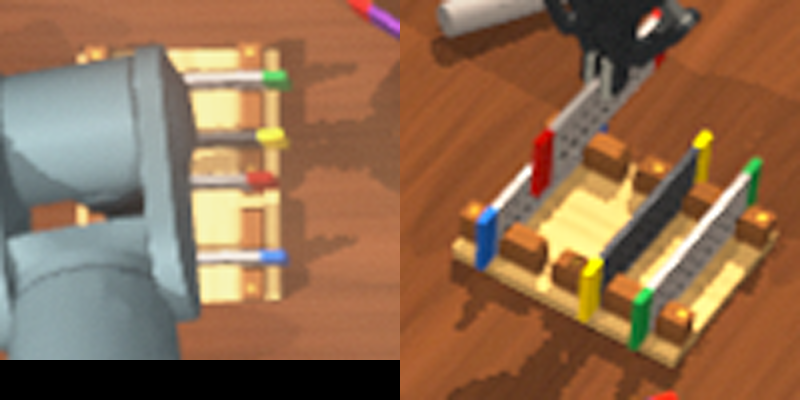

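The red plate hangs above the free slot between yellow and blue (near end at scene (345,160), top (255,244)). I check the relative offset numerically.

Run:
```python
from h import *
print("scene near ends: y",ray("scene",(357,191.5),.037)[:2],"b",ray("scene",(331,179),.037)[:2],"g",ray("scene",(369.6,199.1),.037)[:2],"r",ray("scene",(344.9,160),.1432)[:2])
print("top near ends: b",ray("top",(257.5,264.2),.062)[:2],"g",ray("top",(258,218.6),.062)[:2],"r",ray("top",(254.6,244.1),.1685)[:2])
```

```text
scene near ends: y [0.54955531 0.11894232] b [0.46177492 0.11697297] g [0.59409926 0.11492691] r [0.50684367 0.11337189]
top near ends: b [0.46336143 0.11671578] g [0.5973985  0.11463066] r [0.50915856 0.11299351]
```

```bash
python3 -m creep '{"jaw":[1,1,1,1,1,1,1,1,1,1,1,1],"linear":[[0.025,-0.008,0.03],[0.025,-0.008,0.12],[0.025,-0.008,0.25],[0.025,-0.008,0.38],[0.025,-0.008,0.46],[0.025,-0.008,0.54],[0.025,-0.008,0.6],[0.025,-0.008,0.66],[0.025,-0.008,0.72],[0.025,-0.008,0.78],[0.025,-0.008,0.82],[0.025,-0.008,0.82]],"rot":[[0,0,0],[0,0,0],[0,0,0],[0,0,0],[0,0,0],[0,0,0],[0,0,0],[0,0,0],[0,0,0],[0,0,0],[0,0,0],[0,0,0]]}'
```

```text
clock: 10.3
ee_pos: [0.5065, 0.1945, 0.0504]
eef_rot: [-0.0, 0.706, 0.708, -0.001]
force: [0.3, 0.1, -4.2]
finger_gap: 0.0043
grasp_force: 58.7
```

No contact, so the plate is inside the slot. I lower it the last few mm.

```bash
python3 -m creep '{"jaw":[1,1,1,1],"linear":[[0,0,0.02],[0,0,0.04],[0,0,0.05],[0,0,0.05]],"rot":[[0,0,0],[0,0,0],[0,0,0],[0,0,0]]}'
```

```text
clock: 10.7
ee_pos: [0.507, 0.1946, 0.0452]
eef_rot: [-0.0, 0.706, 0.708, -0.0]
force: [0.0, -0.2, -5.3]
finger_gap: 0.0044
grasp_force: 58.7
```

```bash
python3 -m creep '{"jaw":[1,1,0.9,0.8,0.7,0.7,0.7],"linear":[[0,0,0.008],[0,0,0.01],[0,0,0.01],[0,0,0.01],[0,0,0.01],[0,0,0.01],[0,0,0.01]],"rot":[[0,0,0],[0,0,0],[0,0,0],[0,0,0],[0,0,0],[0,0,0],[0,0,0]]}'
python3 -m creep '{"jaw":[0.7,0.7,0.7,0.7,0.7,0.7,0.7,0.7,0.7],"linear":[[0,0,-0.05],[0,0,-0.15],[0,0,-0.3],[0,0,-0.45],[0,0,-0.6],[0,0,-0.75],[0,0,-0.85],[0,0,-0.9],[0,0,-0.9]],"rot":[[0,0,0],[0,0,0],[0,0,0],[0,0,0],[0,0,0],[0,0,0],[0,0,0],[0,0,0],[0,0,0]]}'
python3 - <<'E'
from h import *
delta([.5505,.194,.1],.3)
t=arm.snapshot("top");s=arm.snapshot("scene")
b4=(310,120,410,220)
for q in("red","yellow","blue","green"): print(q,blobs(s,q,(315,130,415,215)),blobs(t,q,(190,212,270,290)))
a=cv2.resize(t[200:290,190:290],None,fx=4,fy=4,interpolation=cv2.INTER_CUBIC)
b=cv2.resize(s[120:220,310:410],None,fx=4,fy=4,interpolation=cv2.INTER_CUBIC)
im=np.zeros((400,800,3),np.uint8); im[:360,:400]=a; im[:,400:]=b
cv2.imwrite("pics/placed.png",im[:,:,::-1])
E
```

```text
clock: 11.4
ee_pos: [0.5073, 0.1946, 0.0443]
eef_rot: [0.0, 0.706, 0.708, 0.0]
force: [-0.0, 0.2, -1.0]
finger_gap: 0.0253
grasp_force: 0.0
clock: 12.3
ee_pos: [0.5076, 0.1947, 0.1532]
eef_rot: [0.001, 0.706, 0.708, 0.001]
force: [-0.1, -0.5, 0.1]
finger_gap: 0.0257
grasp_force: 0.0
t 12.3 pos [0.5076 0.1947 0.1532] gap 0.0257 grip 0.0 F [-0.1 -0.5  0.1] q [0.16 0.08 1.89 0.   1.16 0.15]
lin [-0.007  0.357  0.444] rot [ 0.004 -0.001 -0.003]
red [([371, 147, 4, 12, 30], [372.8, 151.9]), ([342, 179, 5, 15, 58], [343.8, 185.4])] [([256, 248, 5, 2, 10], [258.0, 248.5]), ([203, 251, 6, 2, 9], [205.7, 251.4])]
yellow [([384, 153, 4, 12, 33], [385.2, 158.0]), ([355, 185, 6, 15, 64], [357.1, 191.9])] []
blue [([359, 142, 3, 10, 19], [360.2, 146.1]), ([329, 172, 5, 15, 58], [331.0, 179.0])] [([256, 263, 5, 2, 10], [258.0, 263.5])]
green [([396, 160, 4, 11, 22], [397.9, 164.3]), ([367, 192, 6, 16, 56], [369.6, 199.1])] [([256, 218, 5, 2, 9], [257.8, 218.4])]
```

View pics/placed.png

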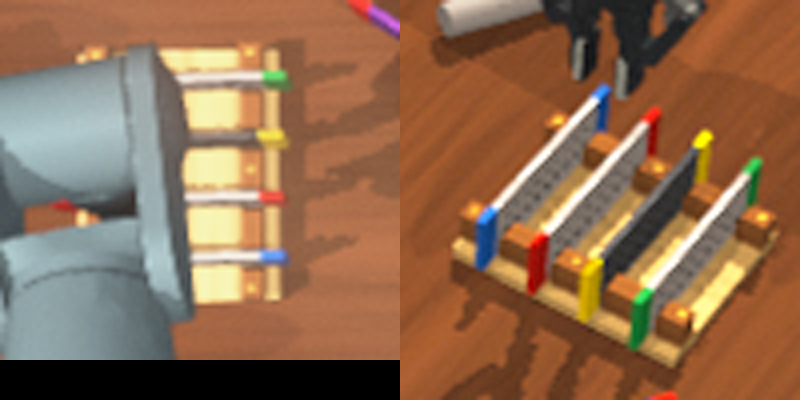

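Red stands fully down, level with and evenly spaced between its neighbours (near end at scene (344,185)). Next is the yellow plate.

```bash
python3 -m creep '{"jaw":[0.7,0.7,0.7,0.7,0.7,0.7,0.7,0.7],"linear":[[0,0.1,0],[0,0.2,0],[0,0.3,0.05],[0,0.35,0.15],[0,0.357,0.3],[0,0.357,0.4],[0,0.357,0.44],[0,0.357,0.44]],"rot":[[0,0,0],[0,0,0],[0,0,0],[0,0,0],[0,0,0],[0,0,0],[0,0,0],[0,0,0]]}'
python3 -c "
from h import *
delta([.5505,.194,.026],.3)"
```

```text
clock: 13.2
ee_pos: [0.5492, 0.1946, 0.098]
eef_rot: [-0.001, 0.706, 0.708, -0.001]
force: [-0.1, 0.5, -0.3]
finger_gap: 0.0259
grasp_force: 0.0
t 13.2 pos [0.5492 0.1946 0.098 ] gap 0.0259 grip 0.0 F [-0.1  0.5 -0.3] q [ 0.15  0.25  1.82 -0.    1.08  0.14]
lin [-0.005  0.012  0.6  ] rot [-0.005  0.001 -0.004]
```

```bash
python3 -m creep '{"jaw":[0.7,0.7,0.7,0.7,0.7,0.7,0.7,0.8,0.9,1,1,1,1],"linear":[[0,0.01,0.08],[0,0.01,0.2],[0,0.01,0.32],[0,0.01,0.44],[0,0.01,0.54],[0,0.01,0.6],[0,0.01,0.6],[0,0.01,0.6],[0,0.01,0.6],[0,0.01,0.6],[0,0.01,0.6],[0,0.01,0.6],[0,0.01,0.6]],"rot":[[0,0,0],[0,0,0],[0,0,0],[0,0,0],[0,0,0],[0,0,0],[0,0,0],[0,0,0],[0,0,0],[0,0,0],[0,0,0],[0,0,0],[0,0,0]]}'
```

```text
clock: 14.5
ee_pos: [0.5517, 0.1949, 0.0282]
eef_rot: [0.0, 0.706, 0.708, 0.0]
force: [-1.5, -0.4, 5.7]
finger_gap: 0.0053
grasp_force: 59.8
```

```bash
python3 -m creep '{"jaw":[1,1,1,1,1,1,1,1,1,1],"linear":[[0,0,-0.04],[0,0,-0.12],[0,0,-0.22],[0,0,-0.35],[0,0,-0.5],[0,0,-0.65],[0,0,-0.8],[0,0,-0.93],[0,0,-1],[0,0,-1]],"rot":[[0,0,0],[0,0,0],[0,0,0],[0,0,0],[0,0,0],[0,0,0],[0,0,0],[0,0,0],[0,0,0],[0,0,0]]}'
python3 -m creep '{"jaw":[1,1,1,1,1,1,1,1,1,1],"linear":[[0,0,-0.1],[0,0,-0.25],[0,0,-0.4],[0,0,-0.55],[0,0,-0.7],[0,0,-0.8],[0,0,-0.9],[0,0,-0.97],[0,0,-1],[0,0,-1]],"rot":[[0,0,0],[0,0,0],[0,0,0],[0,0,0],[0,0,0],[0,0,0],[0,0,0],[0,0,0],[0,0,0],[0,0,0]]}'
python3 - <<'E'
from h import *
delta([.45,.194,.4],.3)
t=arm.snapshot("top");s=arm.snapshot("scene")
for q in("yellow","red","blue","green"): print(q,blobs(s,q,(300,60,415,215)))
E
```

```text
clock: 15.5
ee_pos: [0.5521, 0.1949, 0.1492]
eef_rot: [0.001, 0.706, 0.708, 0.001]
force: [0.3, 0.3, -4.5]
finger_gap: 0.0053
grasp_force: 58.7
clock: 16.5
ee_pos: [0.5512, 0.1948, 0.2675]
eef_rot: [0.0, 0.706, 0.708, 0.0]
force: [0.9, 0.1, -3.8]
finger_gap: 0.0051
grasp_force: 58.7
t 16.5 pos [0.5512 0.1948 0.2675] gap 0.0051 grip 58.7 F [ 0.9  0.1 -3.8] q [ 0.15  0.06  1.69 -0.    1.38  0.14]
lin [-0.003 -0.843 -1.105] rot [ 0.001 -0.    -0.003]
yellow [([359, 120, 7, 19, 95], [362.2, 128.7])]
red [([370, 147, 5, 12, 28], [372.6, 151.5]), ([342, 179, 5, 15, 57], [343.8, 185.4])]
blue [([359, 142, 3, 10, 19], [360.2, 146.1]), ([329, 172, 5, 15, 57], [331.0, 179.1])]
green [([396, 160, 4, 11, 22], [397.9, 164.3]), ([367, 192, 6, 16, 56], [369.6, 199.1])]
```

Yellow is clear of the rack and the others have not moved. I tilt it about its length, in steps.

```bash
python3 -m creep '{"jaw":[1,1,1,1,1,1,1,1,1,1],"linear":[[0,0.02,-0.03],[0,0.06,-0.1],[0,0.12,-0.2],[0,0.18,-0.3],[0,0.24,-0.4],[0,0.3,-0.5],[0,0.35,-0.6],[0,0.39,-0.67],[0,0.4,-0.7],[0,0.4,-0.7]],"rot":[[-0.03,0,0],[-0.1,0,0],[-0.25,0,0],[-0.4,0,0],[-0.55,0,0],[-0.7,0,0],[-0.85,0,0],[-0.95,0,0],[-1,0,0],[-1,0,0]]}'
python3 -m creep '{"jaw":[1,1,1,1,1,1,1,1,1,1],"linear":[[0,0,0],[0,0,0],[0,0,0],[0,0,0],[0,0,0],[0,0,0],[0,0,0],[0,0,0],[0,0,0],[0,0,0]],"rot":[[-0.03,0,0],[-0.1,0,0],[-0.25,0,0],[-0.4,0,0],[-0.55,0,0],[-0.7,0,0],[-0.85,0,0],[-0.95,0,0],[-1,0,0],[-1,0,0]]}'
python3 -c "
from h import *
delta([.55,.194,.35],.3); print(rot(arm.state()['eef_rot']).as_matrix().round(3))"
```

```text
clock: 17.6
ee_pos: [0.5987, 0.195, 0.3518]
eef_rot: [0.175, 0.684, 0.686, 0.175]
force: [0.2, 1.1, -5.3]
finger_gap: 0.0052
grasp_force: 58.9
clock: 18.6
ee_pos: [0.5982, 0.1947, 0.349]
eef_rot: [0.338, 0.62, 0.622, 0.338]
force: [-0.7, -0.2, -4.2]
finger_gap: 0.0052
grasp_force: 59.2
t 18.6 pos [0.5982 0.1947 0.349 ] gap 0.0052 grip 59.2 F [-0.7 -0.2 -4.2] q [ 0.2  -0.3   2.09 -0.44  0.4   0.52]
lin [-0.005 -0.211 -0.342] rot [ 1.993  0.003 -0.003]
[[-0.003  0.543  0.839]
 [ 1.     0.002  0.002]
 [-0.001  0.839 -0.543]]
```

Run:
```python
from h import *
s=arm.snapshot("scene")
st=arm.state(); M=rot(st["eef_rot"]); p=np.array(st["ee_pos"])
# plate corners in tool frame: lower edge about 16 mm beyond the TCP
c=[p+M.apply([x,0,z]) for x in(-.085,.085) for z in(.016,-.034)]
uv=[proj("scene",q) for q in c]; print(np.round(uv,1).tolist(), "zmin",min(q[2] for q in c))
for q in("yellow","red","blue","green"): print(q,blobs(s,q,(300,40,440,215)))
b=cv2.resize(s[70:220,300:450],None,fx=4,fy=4,interpolation=cv2.INTER_CUBIC)
for u in uv: cv2.circle(b,tuple(int(v) for v in (u-[300,70])*4),3,(255,0,255),-1)
cv2.imwrite("pics/present.png",b[:,:,::-1])
```

```text
[[384.1, 120.4], [370.1, 105.2], [417.9, 83.8], [404.8, 69.2]] zmin 0.34125664376985376
yellow [([402, 70, 17, 17, 107], [409.9, 78.1]), ([370, 102, 18, 19, 148], [378.3, 111.2])]
red [([370, 147, 5, 11, 29], [372.6, 151.2]), ([342, 179, 5, 15, 57], [343.8, 185.4])]
blue [([359, 142, 3, 10, 19], [360.2, 146.1]), ([329, 172, 5, 15, 59], [331.1, 178.9])]
green [([303, 40, 3, 4, 5], [303.8, 41.6]), ([396, 160, 4, 11, 23], [397.8, 164.1]), ([367, 192, 6, 16, 56], [369.6, 199.1])]
```

View pics/present.png

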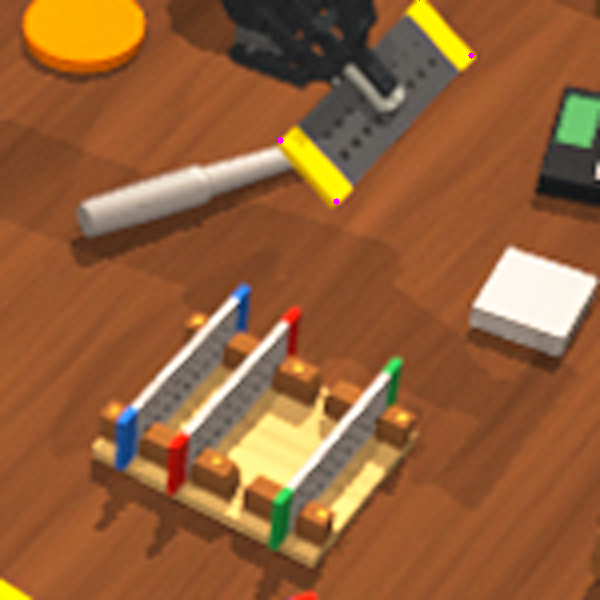

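The yellow plate is held level and tipped about 57°, its corners match the prediction (e.g. scene (384,120)), and the rack is undisturbed. I let it settle and hand in.

```bash
python3 -m creep '{"jaw":[1,1,1,1,1],"linear":[[0,0,0],[0,0,0],[0,0,0],[0,0,0],[0,0,0]],"rot":[[0,0,0],[0,0,0],[0,0,0],[0,0,0],[0,0,0]]}'; python3 -c "
from station import arm
print(arm.close_job())"
```

```text
clock: 19.15
ee_pos: [0.5992, 0.1949, 0.3514]
eef_rot: [0.338, 0.619, 0.622, 0.34]
force: [0.4, 0.0, -4.5]
finger_gap: 0.0053
grasp_force: 59.2
the job is handed in; nothing more can be done
None
```

The red plate stands fully down in the free rack slot, and the yellow plate is held still about 34 cm above the bench, level and tipped about 57° from upright; I handed the job in at 19 s, and it returned no verdict.

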